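# Level the crepe griddle on its screw foot

## Robot

A 6-joint arm with a two-finger parallel gripper is mounted at the origin on a cart in front of the work surface, level with it; the furniture and walls round the work are solid. World frame = base frame: x ahead of the robot, y to its left, z up, the work surface at z = 0. Lengths are in m, angles in rad, forces in N, time in s.
With the tool pointing down it reaches from about 0.3 to 0.875 m from the base axis. Payload 6.4 kg.
Tool frame: the origin (TCP) lies on the centre line of the jaws, within the pads' length; the fingertips stand 11 mm ahead of it and the grasp point (between the pads) lies 8 mm behind it; x points along the fingers, y is the direction in which the jaws open and shut, and the axes are right-handed (so a half turn about x gives the same grasp; the last joint's range is limited). The gripper opens to 85 mm and grips with 20 to 120 N. Pads are 22 mm wide; open, the fingers measure 114 mm over their backs; the gripper's body (76 mm by 85 mm) begins 54 mm behind the grasp point. The pads swing forward as they close: fully open they stand 13 mm farther back than shut.
Start: joints at [0.913, 0.181, 1.607, -0, 1.354, -0.206], TCP at [0.251, 0.517, 0.242] pointing down, gripper open.
Joint ranges: [-2.99, 2.99], [-0.89, 2.07], [0.3, 2.58], [-1.14, 4.28], [0, 2.63], [-3.12, 3.12]. Speed limits (rad/s): [2.57, 2.57, 3.01, 3.14, 3.14, 3.14].

## Interface

Orientations are given as a unit quaternion [w, x, y, z].
In Python, from bench import ctrl, camera, hand_in gives the robot as it stands. The module is installed in compiled form; this text tells all that it offers.
- The arm moves only by the tool drive_tool, never from a script. Its argument "increments" is a list of rows, each a list of 7 numbers: the shift along the tool's x, y, z in m, then the turn, a rotation vector about the tool's x, y, z in degrees, then the gripper's target within -1 to 1 (fully open at 1, half-way at 0, shut at -1). In form: [[dx, dy, dz, rx, ry, rz, claw], ...]. A call has 1 to 10 rows; each row shifts and turns the commanded pose from where the row before left it, along the tool's axes as they then stand; what a row does not reach is not made up. A row lasts 1/8 s, in which the tool goes at most 62.5 mm and 10.7 degrees, less where a joint would pass 70% of its speed; a pose out of reach is approached as far as the arm can. A call is refused whole if a number of a shift passes 0.0625 or a number of a turn 10.7, either way. A call with a gripper value outside its range is refused whole. The fingers move at their own pace and stop on an object; the grip force is fixed at half the most. Time passes only in rows, so rows that do not move let the fingers close. It gives the time, the measured TCP pose, the force and the opening at its end, in the units of the state.
- ctrl.get_obs(): the state, without advancing time (a new reading comes with each control period).
- camera(name): name is "side" or "top"; returns a dict with "img" (400x640x3 uint8, red, green, blue), "depth" (400x640 float32, m along the optical axis (not along the pixel's ray), 0 where there is no reading), "fx", "fy", "cx", "cy" (pixels), "world_from_camera" (4x4, takes a point from camera to world coordinates). Camera axes: x right, y down, z forward; pixel columns grow to the right and rows downward; lengths in m; the calibration is good to about 2 mm. A picture is of the moment at which its call begins.
- hand_in(): hands the job in, once; it reports no verdict.
The state is a dict: "time_s": time; "q": joint angles; "dq": joint speeds; "joint_efforts": joint torques, N m; "eef_pos": TCP position; "eef_rot": TCP orientation; "wrist_force": force on the tool from outside, world axes, zero at the start; "torque": the same for the moment, N m; "opening": opening from 0.0 (shut) to 1.0 (fully open).
Only numpy, scipy, OpenCV 4.12 (cv2) and the standard library are available. Lean on these libraries where they do the work, as an engineer would, in place of code of your own. Each camera call takes 0.05 s, during which the arm holds its last target.

## Task

The crepe griddle stands low on its right-hand side (seen from the robot), as the spirit level lying across its plate shows. Take the red-handled levelling key out of its holder on the griddle's left, push it all the way down into the slot of the brass foot screw on the right, and turn it clockwise until the bubble sits between the two lines; leave the key standing in the screw. Then press the level firmly but gently down on the plate with the fingertips to see that the bubble stays centred under load, and finish while still pressing, without having disturbed the other things on the worktop.

Things in the scene. Friction and masses are not known exactly. Their poses are not given: they have to be found in the camera images.
- key_grip (a point): Centre of the key's red wing handle: 38 mm wide (x), 10 mm thick (y; grip across this), 32 mm high, 85 mm above the blade's tip; z runs from tip to handle. Below it a 9 mm round steel shank, then a flat blade 14 mm (x) by 5 mm (y), 26 mm long, nose rounded. 80 g. It starts upright in its holder, tip 25 mm below the holder's top edge, 1.5 mm clear all round: lift it straight up to free it.
- key_tip (a point): Tip of the key's blade, 85 mm below key_grip; same axes. Fully home in the screw it is about 24 mm below the slot's mouth; the key then stands by itself when let go.
- socket (a point): Centre of the slot's mouth in the top of the brass foot screw (round knurled head, 39 mm across, 27 mm above the deck, top 87 mm above the worktop). x along the slot, z up; turns with the screw. Slot 16.6 mm long (x), 7.2 mm wide (y), 24 mm deep, lips rounded by 2 mm. The key fits either way round (half a turn is the same) with about 0.15 rad of free play.
- screw_axis (a point): Point on the foot screw's upright axis in the deck's surface, 27 mm below the slot's mouth; does not turn. Clockwise seen from above raises the griddle's right side and drives the bubble that way, about 5 mm per radian; it needs 1.2 to 2.4 rad. The screw is stiff (0.06 N m), stays where it is left and ends 2 rad past level. Its head rises with the casing, up to 3 mm.
- plate_top (a point): Centre of the griddle's round black plate (228 mm across), on its upper face, 74 mm above the worktop. x to the griddle's back (its dial is in front), y to its left, z up. Metal casing 250 mm (x) by 340 mm (y), its deck 14 mm below this face. Foot screw 142 mm along -y, key holder 142 mm along +y. The casing is firm and tips about its left feet only when the screw turns.
- level: Spirit level lying loose across the plate: grey bar 160 mm long (its x, roughly to the griddle's left), 24 mm wide, 34 mm high, 320 g; origin at the middle of its underside. The middle 60 mm of its top hold the yellow-green vial with white bubble and two black lines; the flat tops on either side (centres 52 mm from the middle, black inlays) are for pressing.
- bubble (a joint): Where the bubble stands along the level's x, in metres: 0 is the middle of the vial, positive towards the level's +x end, at most 0.0155. It floats to the higher end and takes about a second to come to rest. The bubble is 14 mm long, the lines are 20 mm apart: between the lines means within 3 mm of 0.
- holder_mouth (a point): Centre of the top edge of the small black key holder on the griddle's deck, 85 mm above the worktop; its opening is 17.6 mm along the griddle's x and 8.4 mm along its y, 25 mm deep.
- mug_b: Pink and white mug with a handle, 90 mm across and 105 mm high, standing behind the griddle; origin at the middle of its underside. Only to be left alone.
- salt: Glass salt shaker with a grey top, 44 mm across and 90 mm high, behind the griddle; origin at the middle of its underside. Only to be left alone.
- spice_d: Glass spice jar with a white lid, 44 mm across and 109 mm high, behind the griddle; origin at the middle of its underside. Only to be left alone.
- fork_a: Steel fork lying in front of the sink, 193 mm long; origin at the middle of its underside. Only to be left alone.
- spoon_a: Steel spoon lying at the front edge of the worktop, 188 mm long; origin at the middle of its underside. Only to be left alone.

How it is judged:
By the outcome, as a careful person would: the job done as asked, in the order asked, and still so for the second after the job is handed in, while the arm keeps its last pose, push and grip.
It also fails if it takes over 58 s, if anything falls off the work surface, if the arm or the gripper's body presses on something with over 40 N, if the wrist force passes 120 N, or if a joint passes its speed limit or range.

## Working session

There is one attempt and no reset: what is moved stays moved. The work goes in short steps, Python scripts to look and compute and a tool call to move; the robot and the scene stay as the last step left them, time stands still between calls to the robot, and variables do not carry over. Pictures are saved under pics/ and viewed, and the job is handed in when it is done.

Besides the shell and the picture viewer there is one more tool, called after "Call:" by a JSON object that holds its "method" and its "body", one argument or row to a line. drive_tool: Moves the arm, as the interface text tells. Its arguments: {"type":"object","properties":{"increments":{"type":"array","items":{"type":"array","items":{"type":"number"}}}},"required":["increments"]}

```bash
mkdir -p pics; cat > h.py <<'E'
import numpy as np, cv2
from bench import ctrl, camera, hand_in
from scipy.spatial.transform import Rotation as R
def snap(n,f):
    c=camera(n); cv2.imwrite(f,cv2.cvtColor(c['img'],cv2.COLOR_RGB2BGR)); 
    np.savez(''+n+'.npz',**c); return c
def load(n): return dict(np.load(''+n+'.npz'))
def pw(c,u,v,d=None):
    u=np.asarray(u,float);v=np.asarray(v,float)
    if d is None: d=c['depth'][v.astype(int),u.astype(int)]
    p=np.stack([(u-c['cx'])/c['fx']*d,(v-c['cy'])/c['fy']*d,d,np.ones_like(d)],-1)
    return (p@c['world_from_camera'].T)[...,:3]
def cloud(c):
    v,u=np.mgrid[0:400,0:640]; return pw(c,u,v)
def atz(c,u,v,z):
    T=c['world_from_camera']; r=T[:3,:3]@np.array([(u-c['cx'])/c['fx'],(v-c['cy'])/c['fy'],1]); t=(z-T[2,3])/r[2]; return T[:3,3]+t*r
def Rm():
    q=ctrl.get_obs()['eef_rot']; return R.from_quat([q[1],q[2],q[3],q[0]])
E
python3 - <<'E'
from h import *
np.set_printoptions(precision=4,suppress=True)
for n in('side','top'):
    c=snap(n,f'pics/{n}0.png'); print(c['fx'],c['world_from_camera'])
o=ctrl.get_obs(); print(o); print(Rm().as_matrix())
E
```

```text
499.2418649674528 [[-0.9411 -0.2577  0.2189  0.2421]
 [-0.3378  0.7458 -0.5742  0.9233]
 [-0.0153 -0.6144 -0.7889  1.2478]
 [ 0.      0.      0.      1.    ]]
487.1635528735244 [[-0.0019 -0.9827  0.1853  0.2876]
 [-0.9999 -0.0003 -0.0121  0.1015]
 [ 0.012  -0.1853 -0.9826  1.6672]
 [ 0.      0.      0.      1.    ]]
{'time_s': 0.1, 'q': array([ 0.9127,  0.1815,  1.6079,  0.    ,  1.3538, -0.2063]), 'dq': array([ 0.0011, -0.0017, -0.0031, -0.0004,  0.0009,  0.0013]), 'joint_efforts': array([  0.0001, -44.5873, -35.2236,  -0.0003,   0.004 ,   0.    ]), 'eef_pos': array([0.2507, 0.5169, 0.2415]), 'eef_rot': array([ 0.6889,  0.1579,  0.6894, -0.1589]), 'wrist_force': array([-0.3497, -0.7343, -1.0644]), 'torque': array([-0.0048,  0.0129,  0.0082]), 'opening': 0.9974190397220218}
[[-0.001   0.4366  0.8997]
 [-0.0012  0.8997 -0.4366]
 [-1.     -0.0015 -0.0004]]
```

```bash
sleep 1
```

```text
(no output)
```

View pics/side0.png

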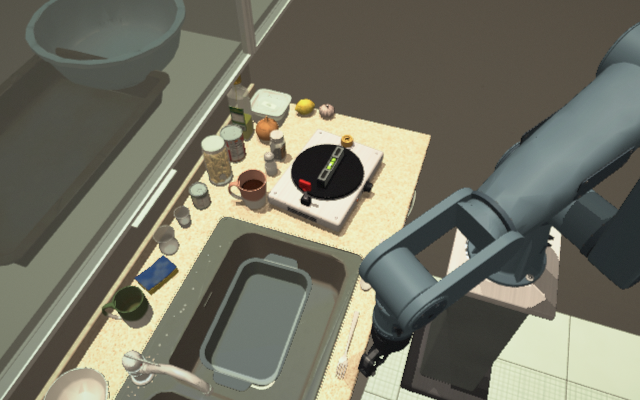

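View pics/top0.png

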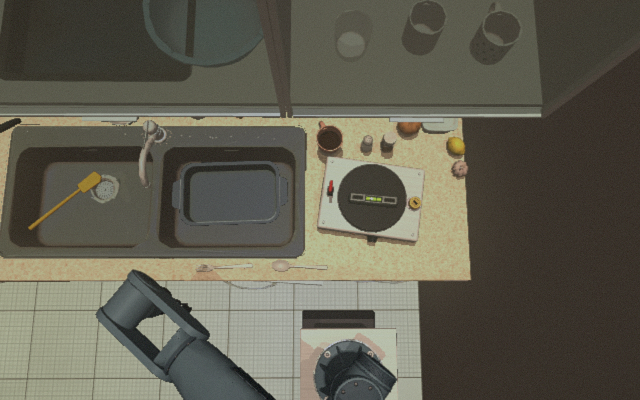

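```bash
python3 - <<'E'
from h import *
a=cv2.imread('pics/top0.png')[145:255,305:440]; cv2.imwrite('pics/topz.png',cv2.resize(a,None,fx=5.5,fy=5.4,interpolation=cv2.INTER_CUBIC))
a=cv2.imread('pics/side0.png')[125:235,262:397]; cv2.imwrite('pics/sidez.png',cv2.resize(a,None,fx=5.5,fy=5.4,interpolation=cv2.INTER_CUBIC))
E
```

```text
(no output)
```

View pics/topz.png

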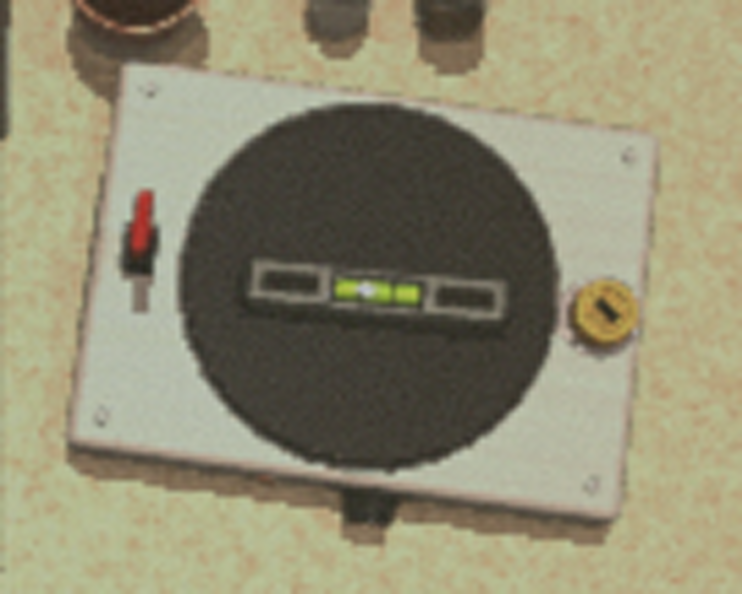

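View pics/sidez.png

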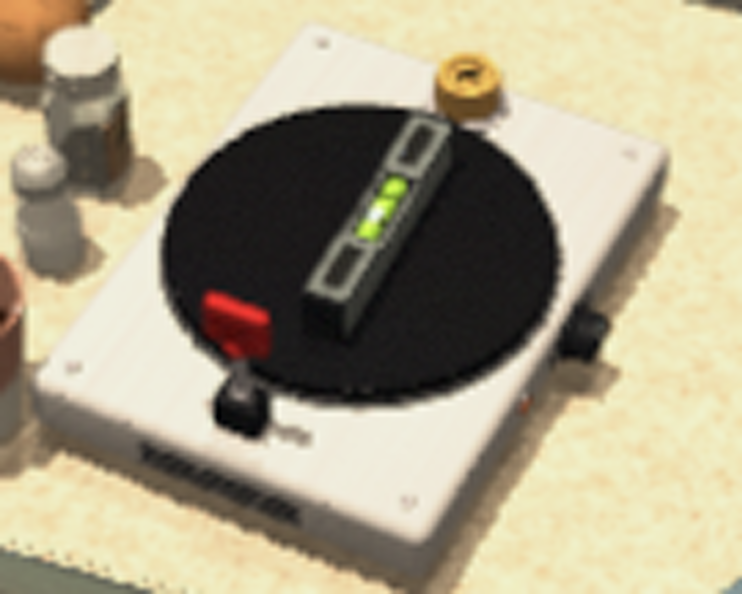

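```bash
python3 - <<'E'
from h import *
np.set_printoptions(precision=4,suppress=True)
for n in('top','side'):
    c=load(n); P=cloud(c); img=c['img']; hsv=cv2.cvtColor(img,cv2.COLOR_RGB2HSV)
    H,S,V=[hsv[...,i].astype(int) for i in range(3)]
    roi=(P[...,0]>.35)&(P[...,0]<.85)&(P[...,1]>-.4)&(P[...,1]<.4)
    red=roi&((H<7)|(H>173))&(S>160)&(V>80)&(P[...,2]>.09)&(P[...,2]<.2)
    v,u=np.nonzero(red); p=P[red]; print(n,'red',len(p),p.min(0),p.max(0),np.median(p,0))
    brass=roi&(H>14)&(H<28)&(S>140)&(P[...,2]>.07)&(P[...,2]<.1)&(P[...,1]<0.05)
    p=P[brass];print('brass',len(p),p.mean(0),p.min(0),p.max(0))
    top=p[p[:,2]>.08];print(len(top),top.mean(0),(top[:,:2].min(0)+top[:,:2].max(0))/2)
    g=roi&(H>28)&(H<50)&(S>120)&(P[...,2]>.09)&(P[...,2]<.13); p=P[g];print('vial',len(p),p.mean(0))
    lev=roi&(P[...,2]>.098)&(P[...,2]<.125)&(np.abs(P[...,1]-np.median(p[:,1]))<.1)&(np.hypot(P[...,0]-p[:,0].mean(),P[...,1]-p[:,1].mean())<.085)
    q=P[lev][:,:2].astype(np.float32); r=cv2.minAreaRect(q*1000); print('level',len(q),r,np.median(P[lev][:,2]))
    deck=roi&(P[...,2]>.05)&(P[...,2]<.068)&(V>120)&(S<80); q=P[deck][:,:2].astype(np.float32)
    r=cv2.minAreaRect(q*1000); print('deck',len(q),r,np.median(P[deck][:,2]))
    pl=roi&(V<90)&(P[...,2]>.066)&(P[...,2]<.082)&(np.hypot(P[...,0]-.6,P[...,1])<.5)
    nn,lab,st,ce=cv2.connectedComponentsWithStats(pl.astype(np.uint8)); k=1+np.argmax(st[1:,4])
    cn=max(cv2.findContours((lab==k).astype(np.uint8),0,1)[0],key=len)[:,0]; q=P[cn[:,1],cn[:,0]]
    e=cv2.fitEllipse((q[:,:2]*1000).astype(np.float32)); print('plate',e, np.median(P[lab==k][:,2]))
    # tilt plane
    A=P[lab==k]; M=np.c_[A[:,:2],np.ones(len(A))]; print('plane',np.linalg.lstsq(M,A[:,2],rcond=None)[0])
    # slot: dark in brass top
    cc=top.mean(0); d=np.hypot(P[...,0]-cc[0],P[...,1]-cc[1])<.013
    sl=d&(V<110); p=P[sl]; print('slot',len(p),V[d])
    hold=roi&(V<70)&(P[...,2]>.075)&(P[...,2]<.1)&(P[...,1]>0.1); p=P[hold]; print('holder',len(p),p.mean(0),p.min(0),p.max(0))
E
```

```text
top red 23 [0.5828 0.0593 0.1515] [0.6122 0.066  0.1657] [0.5958 0.0627 0.1598]
brass 51 [ 0.5557 -0.2192  0.0837] [ 0.5401 -0.2333  0.0728] [ 0.5724 -0.2039  0.0922]
41 [ 0.556  -0.2192  0.085 ] [ 0.5559 -0.2186]
vial 35 [ 0.5659 -0.0812  0.1032]
level 331 ((566.5974731445312, -78.56775665283203), (158.75184631347656, 25.946544647216797), 84.3591079711914) 0.10582067945080254
deck 3340 ((642.0582275390625, -144.50326538085938), (493.9258728027344, 419.13555908203125), 89.44464874267578) 0.05883805897448413
plate ((576.6697998046875, -78.0347900390625), (221.68528747558594, 223.06353759765625), 172.13365173339844) 0.07283778442262256
plane [0.0016 0.0069 0.0726]
slot 11 [167 171 174 178 136 100 164 180 173 100  54  92 168 176 181 173 142  83
  46  93 165 179 164 154 166 145  76  52 103 166 166 174 161 158 123  93
 158 168 181 179 159 168 169 161 166 160 165]<stdin>:26: RuntimeWarning: Mean of empty slice.
  ret = um.true_divide(
Traceback (most recent call last):
ValueError: zero-size array to reduction operation minimum which has no identity
```

```bash
python3 - <<'E'
from h import *
np.set_printoptions(precision=4,suppress=True)
for n in('top','side'):
    c=load(n); P=cloud(c); img=c['img']; hsv=cv2.cvtColor(img,cv2.COLOR_RGB2HSV)
    H,S,V=[hsv[...,i].astype(int) for i in range(3)]
    roi=(np.hypot(P[...,0]-.577,P[...,1]+.078)<.25)
    red=roi&((H<7)|(H>173))&(S>150)&(V>80)&(P[...,2]>.09)&(P[...,2]<.2)
    p=P[red]; print(n,'red',len(p),p.min(0),p.max(0),p.mean(0), np.polyfit(p[:,0],p[:,1],1))
    brass=roi&(H>12)&(H<30)&(S>120)&(P[...,2]>.07)&(P[...,2]<.1)&(np.hypot(P[...,0]-.556,P[...,1]+.219)<.04)
    p=P[brass];top=p[p[:,2]>.082];print('brass',len(top),top.mean(0),(top[:,:2].min(0)+top[:,:2].max(0))/2,np.ptp(top,0))
    lev=roi&(P[...,2]>.1)&(P[...,2]<.125)&(np.hypot(P[...,0]-.5666,P[...,1]+.0786)<.085)
    q=P[lev][:,:2].astype(np.float32); r=cv2.minAreaRect(q*1000); print('level',len(q),r,np.median(P[lev][:,2]))
    deck=(roi&(P[...,2]>.05)&(P[...,2]<.068)&(V>110)&(S<90)).astype(np.uint8)
    nn,lab,st,ce=cv2.connectedComponentsWithStats(deck);k=1+np.argmax(st[1:,4]); q=P[lab==k][:,:2].astype(np.float32)
    print('deck',len(q),cv2.minAreaRect(q*1000),np.median(P[lab==k][:,2]))
    pl=roi&(V<90)&(P[...,2]>.066)&(P[...,2]<.082)
    nn,lab,st,ce=cv2.connectedComponentsWithStats(pl.astype(np.uint8)); k=1+np.argmax(st[1:,4])
    cn=max(cv2.findContours((lab==k).astype(np.uint8),0,1)[0],key=len)[:,0]; q=P[cn[:,1],cn[:,0]]
    e=cv2.fitEllipse((q[:,:2]*1000).astype(np.float32)); print('plate',e)
    g=np.hypot(P[...,0]-.556,P[...,1]+.219)<.012
    v,u=np.nonzero(g); w=np.clip(130-V[v,u],0,None).astype(float)
    pts=np.array([atz(c,a,b,.087) for a,b in zip(u,v)])[:,:2]; m=np.average(pts,axis=0,weights=w); C=np.cov(pts.T,aweights=w); ev,E=np.linalg.eigh(C)
    print('slot',m,np.sqrt(ev),np.degrees(np.arctan2(E[1,1],E[0,1])))
E
```

```text
top red 26 [0.5787 0.0593 0.1515] [0.6122 0.066  0.1668] [0.5944 0.0622 0.1596] [-0.1076  0.1262]
brass 55 [ 0.5566 -0.2182  0.086 ] [ 0.5557 -0.218 ] [0.0377 0.0379 0.0101]
level 310 ((565.9686279296875, -78.5043716430664), (158.70205688476562, 24.95755386352539), 84.49700164794922) 0.1063376768882589
deck 3258 ((578.5194091796875, -78.22428894042969), (340.2214050292969, 248.96258544921875), 81.80162048339844) 0.058645357322090086
plate ((576.6697998046875, -78.0347900390625), (221.68528747558594, 223.06353759765625), 172.13365173339844)
slot [ 0.5571 -0.2193] [0.0019 0.0046] -138.91928221509914
side red 82 [0.5789 0.0559 0.1267] [0.6166 0.0725 0.1662] [0.5962 0.0643 0.1516] [-0.1553  0.1569]
brass 67 [ 0.5558 -0.218   0.0852] [ 0.5568 -0.2178] [0.0358 0.0417 0.0082]
level 297 ((565.5999145507812, -77.59028625488281), (167.20933532714844, 26.47842025756836), 84.84069061279297) 0.10637653762075372
deck 2482 ((577.0689697265625, -78.68003845214844), (345.45794677734375, 249.30368041992188), 81.58998107910156) 0.0596284417566868
plate ((578.1513671875, -76.86492919921875), (203.7053680419922, 227.2635498046875), 73.68709564208984)
slot [ 0.5583 -0.2198] [0.001  0.0027] -143.51002500342253
```

Call:
{"method": "drive_tool", "body": {
  "increments": [
    [0,-0.0258,0.0511,0,0,0,1],
    [0,-0.0258,0.0511,0,0,0,1],
    [0,-0.0258,0.0511,0,0,0,1],
    [0,-0.0258,0.0511,0,0,0,1],
    [0,-0.0258,0.0511,0,0,0,1],
    [0,-0.0258,0.0511,0,0,0,1],
    [0,-0.0258,0.0511,0,0,0,1],
    [0,-0.0258,0.0511,0,0,0,1],
    [0,-0.0258,0.0511,0,0,0,1],
    [0,-0.0258,0.0511,0,0,0,1]
  ]
}}

```text
time_s: 1.35
eef_pos: [0.5988, 0.0605, 0.2419]
eef_rot: [0.689, 0.158, 0.689, -0.158]
wrist_force: [0.0, -0.0, -0.0]
opening: 0.998
```

Call:
{"method": "drive_tool", "body": {
  "increments": [
    [0,0,0,-9,0,0,1],
    [0,0,0,-8.8,0,0,1],
    [0,0,0,0,0,0,1],
    [0,0,0,0,0,0,1]
  ]
}}

```text
time_s: 1.85
eef_pos: [0.5979, 0.0623, 0.2421]
eef_rot: [0.705, 0.051, 0.705, -0.051]
wrist_force: [-0.5, -0.2, 0.1]
opening: 1.001
```

```bash
cat >> h.py <<'E'
def st():
    np.set_printoptions(precision=4,suppress=True)
    o=ctrl.get_obs(); M=Rm().as_matrix(); print('t',o['time_s'],'pos',o['eef_pos'],'yawY',np.degrees(np.arctan2(M[1,1],M[0,1])),'tilt',M[:2,0],'F',o['wrist_force'],'T',o['torque'],'op',o['opening'],'q6',o['q'][5])
    return o,M
def to(x,y,z):
    o,M=st(); print('tool delta',M.T@(np.array([x,y,z])-o['eef_pos']))
E
python3 - <<'E'
from h import *
to(.597,.062,.137)
snap('top','pics/t1.png');snap('side','pics/s1.png')
E
python3 - <<'E'
import cv2,numpy as np
a=cv2.imread('pics/t1.png')[135:255,295:445]; b=cv2.imread('pics/s1.png')[115:235,252:402]
cv2.imwrite('pics/z1.png',np.hstack([cv2.resize(x,None,fx=2.6,fy=2.6*1.3,interpolation=2) if 0 else cv2.resize(x,None,fx=2.65,fy=2.65,interpolation=2) for x in(a,b)]))
E
```

```text
t 1.85 pos [0.5979 0.0623 0.2421] yawY 81.7609429113269 tilt [-0.0004  0.    ] F [-0.5153 -0.1936  0.1461] T [ 0.0319 -0.0227  0.046 ] op 1.0014297640811902 q6 -1.5203989489105172
tool delta [ 0.1051 -0.0004 -0.0008]
```

View pics/z1.png

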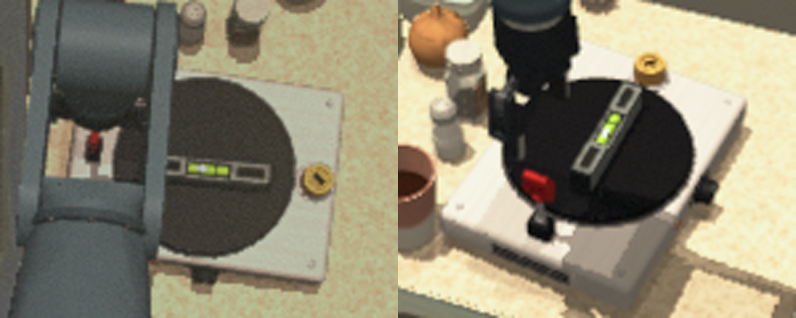

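The key's red handle sits below the open fingers at (538,182) in the right-hand picture. Next I descend and grip it.

Call:
{"method": "drive_tool", "body": {
  "increments": [
    [0.05,0,0,0,0,0,1],
    [0.035,0,0,0,0,0,1],
    [0.02,0,0,0,0,0,1],
    [0,0,0,0,0,0,1],
    [0,0,0,0,0,0,-1],
    [0,0,0,0,0,0,-1],
    [0,0,0,0,0,0,-1],
    [0,0,0,0,0,0,-1],
    [0,0,0,0,0,0,-1],
    [0,0,0,0,0,0,-1]
  ]
}}

```text
time_s: 3.2
eef_pos: [0.5986, 0.062, 0.1379]
eef_rot: [0.706, 0.05, 0.705, -0.05]
wrist_force: [-0.6, -0.5, 4.4]
opening: 0.124
```

```bash
python3 - <<'E'
from h import *
st()
E
```

```text
t 3.2 pos [0.5986 0.062  0.1379] yawY 81.91487318329537 tilt [ 0.0011 -0.0002] F [-0.56   -0.4931  4.3797] T [-0.0124  0.0895 -0.0102] op 0.12372339111222762 q6 -1.5233654186447674
```

Call:
{"method": "drive_tool", "body": {
  "increments": [
    [-0.01,0,0,0,0,0,-1],
    [-0.015,0,0,0,0,0,-1],
    [-0.02,0,0,0,0,0,-1],
    [-0.03,0,0,0,0,0,-1],
    [0,0,0,0,0,0,-1],
    [0,0,0,0,0,0,-1]
  ]
}}

```text
time_s: 3.95
eef_pos: [0.5979, 0.0622, 0.2123]
eef_rot: [0.705, 0.05, 0.705, -0.05]
wrist_force: [-0.0, 0.4, -1.2]
opening: 0.116
```

```bash
python3 - <<'E'
from h import *
to(.557,-.2192,.213)
snap('top','pics/t2.png');snap('side','pics/s2.png')
a=cv2.imread('pics/t2.png')[135:255,295:445]; b=cv2.imread('pics/s2.png')[115:235,252:402]
cv2.imwrite('pics/z2.png',np.hstack([cv2.resize(x,None,fx=2.65,fy=2.65,interpolation=2) for x in(a,b)]))
E
```

```text
t 3.95 pos [0.5979 0.0622 0.2123] yawY 81.91370086196066 tilt [-0.0001  0.    ] F [-0.0033  0.3563 -1.2324] T [-0.0176 -0.0039 -0.0105] op 0.11622061799897904 q6 -1.5233478477394848
tool delta [-0.0008 -0.2843 -0.0009]
```

View pics/z2.png

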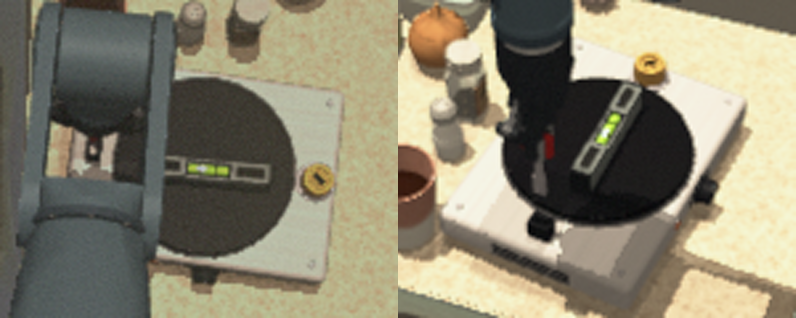

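Call:
{"method": "drive_tool", "body": {
  "increments": [
    [0,-0.0469,0,0,0,0,-1],
    [0,-0.0474,0,0,0,0,-1],
    [0,-0.0474,0,0,0,0,-1],
    [0,-0.0474,0,0,0,0,-1],
    [0,-0.0474,0,0,0,0,-1],
    [0,-0.0478,-0.0007,0,0,0,-1],
    [0,0,0,-9.6,0,0,-1],
    [0,0,0,-9.6,0,0,-1],
    [0,0,0,-9.6,0,0,-1],
    [0,0,0,-9.6,0,0,-1]
  ]
}}

```text
time_s: 5.3
eef_pos: [0.5568, -0.219, 0.2109]
eef_rot: [0.681, -0.186, 0.683, 0.187]
wrist_force: [0.0, -0.1, -1.5]
opening: 0.123
```

```bash
python3 - <<'E'
from h import *
T=cv2.imread('pics/top0.png').astype(float)
acc=[]
for f in ('top0','t1','t2'):
    V=cv2.imread(f'pics/{f}.png').max(2).astype(float); acc.append(V)
V=np.mean(acc,0); c=load('top')
C=atz(c,0,0,.087)
v,u=np.mgrid[150:250,360:460]; pts=np.array([atz(c,a,b,.087) for a,b in zip(u.ravel(),v.ravel())])[:,:2]; vv=V[150:250,360:460].ravel()
from scipy.optimize import least_squares
# render model: slot rect L16.6 W7.2 dark in brass bright, blurred by pixel gaussian; fit center,yaw,levels,blur
k=np.hypot(pts[:,0]-.557,pts[:,1]+.2192)<.0155
p=pts[k]*1000;y=vv[k]
from scipy.special import erf
def mod(t):
    dx,dy,a,hi,lo,s=t; d=p-[557+dx,-219.2+dy]; X=d@[np.cos(a),np.sin(a)];Y=d@[-np.sin(a),np.cos(a)]
    b=lambda q,h:.5*(erf((q+h)/s)-erf((q-h)/s))
    return hi-(hi-lo)*b(X,8.3)*b(Y,3.6)
for a0 in(.4,.7,1):
    r=least_squares(lambda t:mod(t)-y,[0,0,a0,170,40,2.5]); print(r.x,np.degrees(r.x[2]),r.cost)
    J=np.linalg.inv(r.jac.T@r.jac)*2*r.cost/(len(y)-6); print(np.sqrt(np.diag(J)))
st()
E
```

```text
[  0.21332011   0.24938615   0.71444017 172.39851323  60.03878907
   1.91896823] 40.934406534894904 2837.710468905179
[0.1635374  0.15231531 0.03051858 1.39132231 4.29104808 0.19537916]
[  0.21330065   0.24937458   0.71443792 172.39843044  60.03924866
   1.91893227] 40.93427759341852 2837.710470180454
[0.16353718 0.15231464 0.03051834 1.39131781 4.29100924 0.1953763 ]
[  0.21330519   0.24937727   0.71443844 172.39844969  60.03914184
   1.91894063] 40.93430740527089 2837.7104693700435
[0.16353723 0.15231479 0.0305184  1.39131886 4.2910183  0.19537697]
t 5.3 pos [ 0.5568 -0.219   0.2109] yawY 120.61743429132889 tilt [-0.002   0.0013] F [ 0.035  -0.126  -1.4689] T [-0.0018 -0.0137 -0.0051] op 0.12288446245899533 q6 -2.678081951981283
```

Call:
{"method": "drive_tool", "body": {
  "increments": [
    [0,0,0,-10.3,0,0,-1],
    [0.02,0,0,0,0,0,-1],
    [0.015,0,0,0,0,0,-1],
    [0,0,0,0,0,0,-1],
    [0,0,0,0,0,0,-1]
  ]
}}

```text
time_s: 5.92
eef_pos: [0.5576, -0.2193, 0.1774]
eef_rot: [0.663, -0.245, 0.663, 0.245]
wrist_force: [0.1, -0.3, -1.3]
opening: 0.115
```

```bash
python3 - <<'E'
from h import *
to(.5572,-.21895,.17)
snap('top','pics/t3.png');snap('side','pics/s3.png')
a=cv2.imread('pics/t3.png')[135:255,295:445]; b=cv2.imread('pics/s3.png')[85:205,272:422]
cv2.imwrite('pics/z3.png',np.hstack([cv2.resize(x,None,fx=2.65,fy=2.65,interpolation=2) for x in(a,b)]))
E
```

```text
t 5.925 pos [ 0.5576 -0.2193  0.1774] yawY 130.6086607890701 tilt [0. 0.] F [ 0.1393 -0.3407 -1.2836] T [-0.0025 -0.0149  0.0191] op 0.11547462155704767 q6 -2.8522558771626736
tool delta [ 0.0074  0.0005 -0.    ]
```

View pics/z3.png

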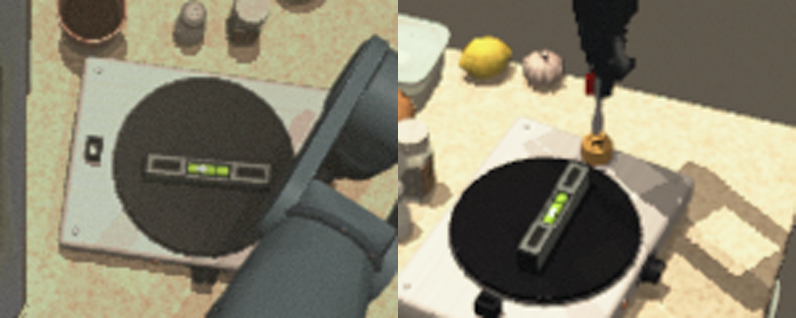

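The key hangs just above the brass screw at (597,145) in the right half, and the level is visible in both views. I lower it slowly.

Call:
{"method": "drive_tool", "body": {
  "increments": [
    [0.004,0.0004,0,0,0,0,-1],
    [0.004,0,0,0,0,0,-1],
    [0.004,0,0,0,0,0,-1],
    [0.003,0,0,0,0,0,-1],
    [0.003,0,0,0,0,0,-1],
    [0,0,0,0,0,0,-1]
  ]
}}

```text
time_s: 6.78
eef_pos: [0.5573, -0.2191, 0.1592]
eef_rot: [0.663, -0.246, 0.663, 0.245]
wrist_force: [-0.2, -0.1, -1.4]
opening: 0.122
```

```bash
python3 - <<'E'
from h import *
to(.5572,-.21895,.14)
E
```

```text
t 6.775 pos [ 0.5573 -0.2191  0.1592] yawY 130.61154272772302 tilt [ 0.0002 -0.0003] F [-0.2212 -0.1257 -1.4478] T [-0.172  -0.1906 -0.0295] op 0.1221982021923858 q6 -2.852133499173357
tool delta [0.0192 0.0002 0.0001]
```

Call:
{"method": "drive_tool", "body": {
  "increments": [
    [0.004,0,0,0,0,0,-1],
    [0.004,0,0,0,0,0,-1],
    [0.004,0,0,0,0,0,-1],
    [0,0,0,0,0,0,-1]
  ]
}}

```text
time_s: 7.28
eef_pos: [0.5573, -0.2192, 0.147]
eef_rot: [0.663, -0.246, 0.663, 0.245]
wrist_force: [1.6, -1.9, -2.4]
opening: 0.122
```

```bash
python3 - <<'E'
from h import *
to(.5572,-.21895,.14)
E
```

```text
t 7.275 pos [ 0.5573 -0.2192  0.147 ] yawY 130.6111701901892 tilt [ 0.0004 -0.0004] F [ 1.6022 -1.9109 -2.3524] T [-0.5654 -0.5063  0.0096] op 0.12243971614872712 q6 -2.8521807852100824
tool delta [0.007  0.0003 0.0001]
```

Call:
{"method": "drive_tool", "body": {
  "increments": [
    [0.003,-0.0005,0,0,0,0,-1],
    [0.002,0,0,0,0,0,-1],
    [0.001,0,0,0,0,0,-1],
    [0.001,0,0,0,0,0,-1],
    [0.001,0,0,0,0,0,-1],
    [0,0,0,0,0,0,-1]
  ]
}}

```text
time_s: 8.02
eef_pos: [0.5576, -0.2194, 0.1393]
eef_rot: [0.663, -0.245, 0.663, 0.245]
wrist_force: [1.6, -1.4, -0.9]
opening: 0.123
```

```bash
python3 - <<'E'
from h import *
to(.5572,-.21895,.14)
E
```

```text
t 8.025 pos [ 0.5576 -0.2194  0.1393] yawY 130.61665010477 tilt [ 0.0002 -0.0001] F [ 1.6159 -1.434  -0.8682] T [-0.4209 -0.3564  0.0058] op 0.1225575016879625 q6 -2.8524184561354344
tool delta [-0.0007  0.0006  0.    ]
```

Call:
{"method": "drive_tool", "body": {
  "increments": [
    [0.001,0,0,0,0,0,-1],
    [0.001,0,0,0,0,0,-1],
    [0.001,0,0,0,0,0,-1],
    [0,0,0,0,0,0,-1]
  ]
}}

```text
time_s: 8.52
eef_pos: [0.5582, -0.2195, 0.1381]
eef_rot: [0.664, -0.246, 0.663, 0.245]
wrist_force: [-0.8, -0.3, 10.5]
opening: 0.121
```

Call:
{"method": "drive_tool", "body": {
  "increments": [
    [-0.001,0,0,5,0,0,-1],
    [0,0,0,8,0,0,-1],
    [0,0,0,8,0,0,-1],
    [0,0,0,8,0,0,-1],
    [0,0,0,8,0,0,-1],
    [0,0,0,8,0,0,-1],
    [0,0,0,0,0,0,-1],
    [0,0,0,0,0,0,-1],
    [0,0,0,0,0,0,-1],
    [0,0,0,0,0,0,-1]
  ]
}}

```text
time_s: 9.78
eef_pos: [0.5585, -0.2196, 0.139]
eef_rot: [0.707, 0.027, 0.706, -0.027]
wrist_force: [0.2, -0.2, 8.3]
opening: 0.12
```

```bash
cat >> h.py <<'E'
def look(tag):
    st(); snap('top',f'pics/t{tag}.png');snap('side',f'pics/s{tag}.png')
    a=cv2.imread(f'pics/t{tag}.png'); b=cv2.imread(f'pics/s{tag}.png')
    def wc(c,p):
        T=np.linalg.inv(c['world_from_camera']); q=T[:3,:3]@p+T[:3,3]; return np.array([q[0]/q[2]*c['fx']+c['cx'],q[1]/q[2]*c['fy']+c['cy']])
    L=np.array([.5664,-.0785,.108]); d=np.array([np.cos(np.radians(84.5+0)),np.sin(np.radians(84.5)),0]); n=np.array([-d[1],d[0],0])
    out=[]
    for nme,im in(('top',a),('side',b)):
        c=load(nme); s=np.linspace(-.09,.09,361); w=np.linspace(-.02,.02,81)
        P=L+s[None,:,None]*d+w[:,None,None]*n; T=np.linalg.inv(c['world_from_camera']); q=P@T[:3,:3].T+T[:3,3]
        m=(q[...,:2]/q[...,2:]*[c['fx'],c['fy']]+[c['cx'],c['cy']]).astype(np.float32)
        r=cv2.remap(im,m[...,0],m[...,1],cv2.INTER_CUBIC); out.append(cv2.resize(r,None,fx=2,fy=2))
    cr=[cv2.resize(x,None,fx=2.4,fy=2.4,interpolation=2) for x in(a[135:255,295:445],b[85:205,272:422])]
    cv2.imwrite(f'pics/z{tag}.png',np.vstack([np.hstack(cr)[:,:720],np.zeros((4,720,3),np.uint8)]+[cv2.resize(o,(720,140)) for o in out]))
E
python3 -c "
from h import *
look('4')"
```

```text
t 9.775 pos [ 0.5585 -0.2196  0.139 ] yawY 85.62587941157 tilt [ 0.0024 -0.0011] F [ 0.2077 -0.2237  8.3001] T [-0.0083 -0.2369  0.0236] op 0.12041602714652565 q6 -2.0670881606066196
```

View pics/z4.png

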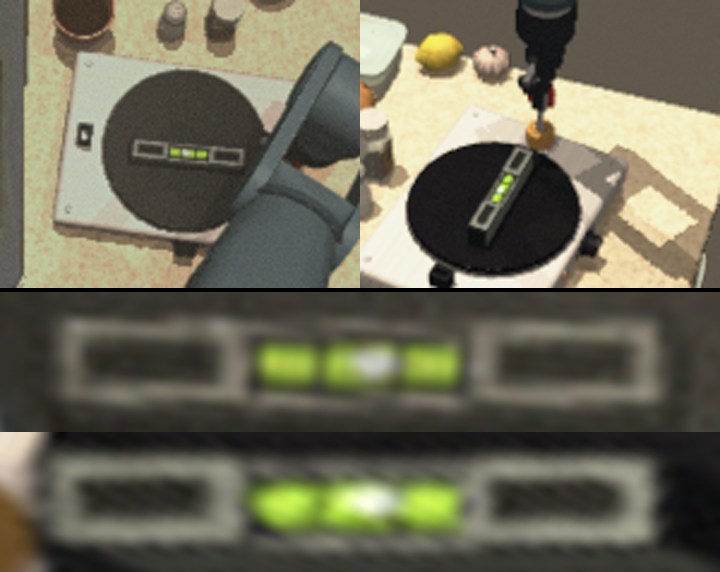

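In the rectified strips the lines are at about columns 322 and 402 and the bubble's centre is at about 374, so it stands at about +3 mm. I turn further.

Call:
{"method": "drive_tool", "body": {
  "increments": [
    [-0.0002,0,0,8,0,0,-1],
    [-0.0002,0,0,8,0,0,-1],
    [-0.0002,0,0,8,0,0,-1],
    [0,0,0,4,0,0,-1],
    [0,0,0,0,0,0,-1],
    [0,0,0,0,0,0,-1],
    [0,0,0,0,0,0,-1],
    [0,0,0,0,0,0,-1],
    [0,0,0,0,0,0,-1],
    [0,0,0,0,0,0,-1]
  ]
}}

```text
time_s: 11.12
eef_pos: [0.5586, -0.2195, 0.1396]
eef_rot: [0.68, 0.197, 0.678, -0.197]
wrist_force: [0.8, 0.0, 7.4]
opening: 0.12
```

```bash
cat >> h.py <<'E'
def bub(tag):
    L=np.array([.5664,-.0785,.108]); d=np.array([np.cos(np.radians(84.5)),np.sin(np.radians(84.5)),0]); n=np.array([-d[1],d[0],0])
    for nme,p in(('top','t'),('side','s')):
        im=cv2.imread(f'pics/{p}{tag}.png' if tag!='0' else f'pics/{nme}0.png'); c=load(nme); s=np.linspace(-.04,.04,161); w=np.linspace(-.008,.008,33)
        P=L+s[None,:,None]*d+w[:,None,None]*n; T=np.linalg.inv(c['world_from_camera']); q=P@T[:3,:3].T+T[:3,3]
        m=(q[...,:2]/q[...,2:]*[c['fx'],c['fy']]+[c['cx'],c['cy']]).astype(np.float32)
        r=cv2.remap(im,m[...,0],m[...,1],cv2.INTER_LINEAR).astype(float)
        B=np.sort(r[...,0],0)[-8:].mean(0); G=np.sort(r[...,1]-r[...,0],0)[-8:].mean(0); B2=B-np.percentile(B[abs(s)<.025],40); B2[(B2<0)|(abs(s)>.024)]=0
        g=s[G>.5*G.max()]
        print(tag,nme,'bubble',(B2**2*s).sum()/(B2**2).sum()*1e3,'vial',g.min()*1e3,g.max()*1e3,'mid',(g.min()+g.max())*500)
E
python3 -c "
from h import *
look('5')
for t in '012345': bub(t)"
```

```text
t 11.125 pos [ 0.5586 -0.2195  0.1396] yawY 57.62465601887731 tilt [ 0.0027 -0.0008] F [0.8387 0.0002 7.3878] T [ 0.0983 -0.2492  0.0907] op 0.11970785522455367 q6 -1.5783751376840256
0 top bubble 6.341689980195083 vial -25.0 24.0 mid -0.5000000000000004
0 side bubble 5.217610806986792 vial -25.500000000000004 24.5 mid -0.5000000000000004
1 top bubble 7.651766032051656 vial -25.0 24.0 mid -0.5000000000000004
1 side bubble 6.944429840135695 vial -25.500000000000004 24.5 mid -0.5000000000000004
2 top bubble 7.66202713355622 vial -25.0 24.0 mid -0.5000000000000004
2 side bubble 6.944428571828448 vial -25.500000000000004 24.5 mid -0.5000000000000004
3 top bubble 7.774779738710142 vial -25.0 24.0 mid -0.5000000000000004
3 side bubble 6.944234657857741 vial -25.500000000000004 24.5 mid -0.5000000000000004
4 top bubble 3.4759181703423185 vial -25.0 24.5 mid -0.2500000000000002
4 side bubble 3.106904837907835 vial -26.500000000000004 24.5 mid -1.0000000000000009
5 top bubble 2.356338686497486 vial -25.0 24.5 mid -0.2500000000000002
5 side bubble 1.7407344950954438 vial -26.000000000000004 24.5 mid -0.7500000000000007
```

View pics/z5.png

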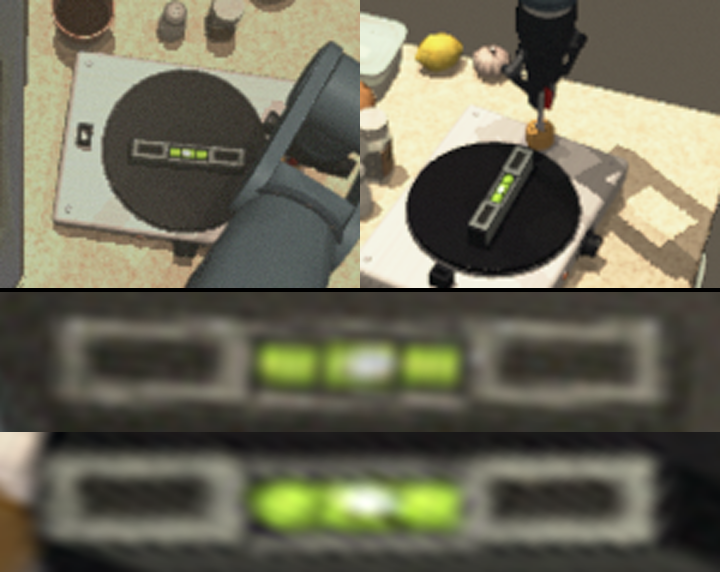

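Call:
{"method": "drive_tool", "body": {
  "increments": [
    [-0.0002,0,0,8,0,0,-1],
    [-0.0002,0,0,8,0,0,-1],
    [-0.0002,0,0,8,0,0,-1],
    [0,0,0,4,0,0,-1],
    [0,0,0,0,0,0,-1],
    [0,0,0,0,0,0,-1],
    [0,0,0,0,0,0,-1],
    [0,0,0,0,0,0,-1],
    [0,0,0,0,0,0,-1],
    [0,0,0,0,0,0,-1]
  ]
}}

```text
time_s: 12.48
eef_pos: [0.5588, -0.2194, 0.1403]
eef_rot: [0.612, 0.356, 0.61, -0.355]
wrist_force: [1.8, 0.9, 7.7]
opening: 0.121
```

```bash
python3 -c "
from h import *
look('6')
bub('6')"
```

```text
t 12.475 pos [ 0.5588 -0.2194  0.1403] yawY 29.625854105962787 tilt [ 0.0032 -0.0008] F [1.7939 0.9063 7.6948] T [ 0.1109 -0.4018  0.0737] op 0.12078175046156882 q6 -1.089713422812011
6 top bubble 0.007165586688751758 vial -24.5 24.5 mid 0.0
6 side bubble -0.054350724710079554 vial -25.500000000000004 24.5 mid -0.5000000000000004
```

View pics/z6.png

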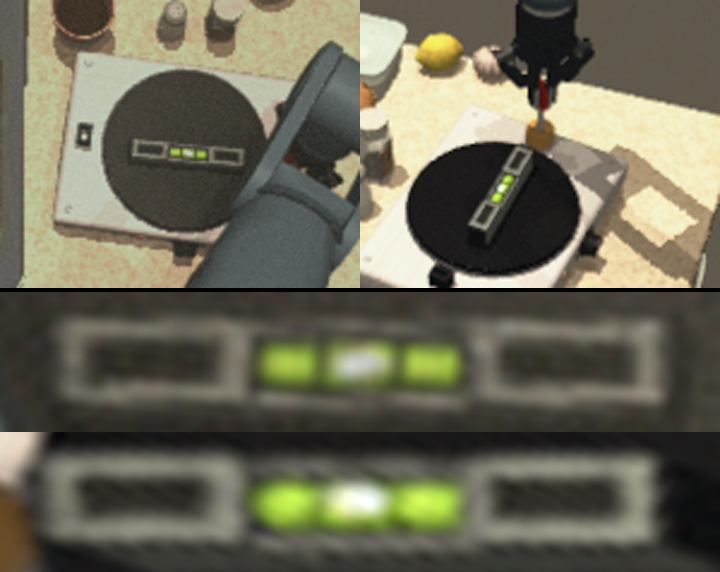

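The bubble is now centred (0.0 mm in the top view, -0.05 mm in the side view). One more push makes sure the key is home, then I release and rise straight up.

Call:
{"method": "drive_tool", "body": {
  "increments": [
    [0.001,0,0,0,0,0,-1],
    [0,0,0,0,0,0,-1],
    [-0.001,0,0,-1.5,0,0,-1],
    [0,0,0,0,0,0,0.2],
    [0,0,0,0,0,0,0.2],
    [0,0,0,0,0,0,0.2],
    [0,0,0,0,0,0,0.2],
    [0,0,0,0,0,0,0.2],
    [0,0,0,0,0,0,0.2]
  ]
}}

```text
time_s: 13.7
eef_pos: [0.5574, -0.2193, 0.1384]
eef_rot: [0.616, 0.348, 0.616, -0.348]
wrist_force: [0.0, 0.0, -0.8]
opening: 0.603
```

Call:
{"method": "drive_tool", "body": {
  "increments": [
    [-0.01,0,0,0,0,0,0.2],
    [-0.02,0,0,0,0,0,0.2],
    [-0.04,0,0,0,0,0,0.2],
    [-0.04,0,0,0,0,0,0.2],
    [0,0,0,0,0,0,0.2],
    [0,0,0,0,0,0,0.2]
  ]
}}

```text
time_s: 14.45
eef_pos: [0.5575, -0.2193, 0.2493]
eef_rot: [0.616, 0.348, 0.615, -0.348]
wrist_force: [-0.3, -0.4, -0.3]
opening: 0.597
```

```bash
python3 -c "
from h import *
look('7')
bub('7')
c=load('side'); P=cloud(c); hsv=cv2.cvtColor(c['img'],cv2.COLOR_RGB2HSV); m=((hsv[...,0]<7)|(hsv[...,0]>173))&(hsv[...,1]>150)&(np.hypot(P[...,0]-.558,P[...,1]+.219)<.03)&(P[...,2]>.1); p=P[m]; print(len(p),p.mean(0),p.min(0),p.max(0))
to(.5714,-.0267,.2)"
```

```text
t 14.45 pos [ 0.5575 -0.2193  0.2493] yawY 31.117893156714047 tilt [ 0.0009 -0.0005] F [-0.3081 -0.4016 -0.2563] T [-0.0182 -0.0239  0.0294] op 0.5972792214083147 q6 -1.1157752212875636
7 top bubble -0.002831606572232011 vial -24.0 24.5 mid 0.2500000000000002
7 side bubble -0.08149403735427817 vial -25.500000000000004 24.5 mid -0.5000000000000004
45 [ 0.5573 -0.2148  0.1546] [ 0.5465 -0.2388  0.1347] [ 0.5697 -0.1995  0.1706]
t 14.55 pos [ 0.5569 -0.219   0.2476] yawY 31.10857463797718 tilt [-0.0015  0.001 ] F [-0.2518 -0.1799 -0.5505] T [-0.0117 -0.0248 -0.0128] op 0.6008577512520614 q6 -1.1157466119891342
tool delta [ 0.0478  0.1118 -0.1571]
```

View pics/z7.png

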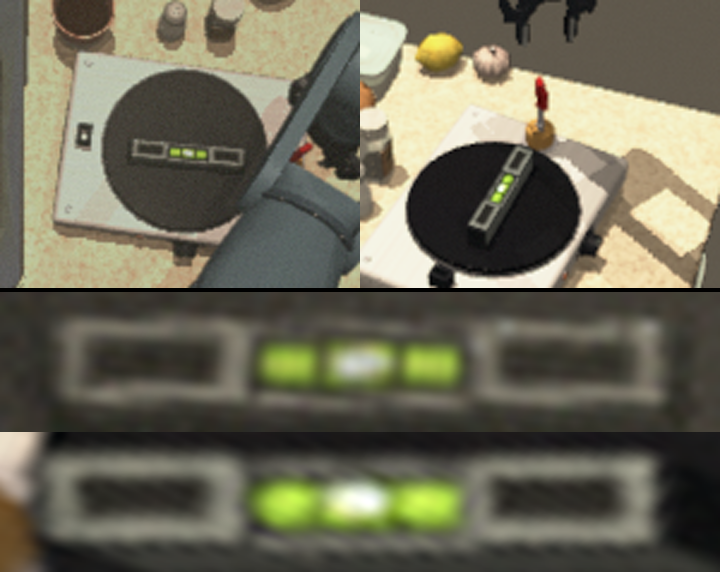

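The key stands in the screw at (540,100), the bubble is between the lines and the level has not moved. I go over the left flat of the level with the fingers closed.

Call:
{"method": "drive_tool", "body": {
  "increments": [
    [0,0.0279,-0.0392,0,0,0,-1],
    [0,0.0279,-0.0392,0,0,0,-1],
    [0,0.0279,-0.0392,0,0,0,-1],
    [0,0.0279,-0.0392,0,0,0,-1],
    [0,0,0,9.2,0,0,-1],
    [0,0,0,9.2,0,0,-1],
    [0,0,0,9.2,0,0,-1],
    [0,0,0,9,0,0,-1],
    [0.06,0,0,0,0,0,-1],
    [0.02,0,0,0,0,0,-1]
  ]
}}

```text
time_s: 15.8
eef_pos: [0.569, -0.0267, 0.1636]
eef_rot: [-0.473, -0.522, -0.478, 0.525]
wrist_force: [-1.2, -0.1, 0.5]
opening: -0.007
```

Call:
{"method": "drive_tool", "body": {
  "increments": [
    [0,0,0,0,0,0,-1],
    [0,0,0,0,0,0,-1]
  ]
}}

```text
time_s: 16.05
eef_pos: [0.5725, -0.0275, 0.1692]
eef_rot: [0.476, 0.524, 0.475, -0.523]
wrist_force: [0.6, 0.5, 1.2]
opening: -0.0
```

```bash
python3 -c "
from h import *
look('8')
bub('8')
to(.5713,-.0272,.121)"
```

```text
t 16.05 pos [ 0.5725 -0.0275  0.1692] yawY -5.4826675456645475 tilt [ 0.0008 -0.0002] F [0.5525 0.4987 1.1591] T [ 0.0152 -0.0066 -0.0078] op -1.7579458999623336e-05 q6 -0.15938756917095265
8 top bubble -0.2339258885311459 vial -19.0 24.0 mid 2.5000000000000004
8 side bubble -0.0830577911439265 vial -26.000000000000004 24.5 mid -0.7500000000000007
t 16.15 pos [ 0.573  -0.0276  0.17  ] yawY -5.485754722512932 tilt [ 0.0024 -0.0006] F [-0.3204  0.1825  0.6051] T [0.021  0.0411 0.0208] op 0.0036229346097264555 q6 -0.1593328412188078
tool delta [ 0.049  -0.0018 -0.0003]
```

View pics/z8.png

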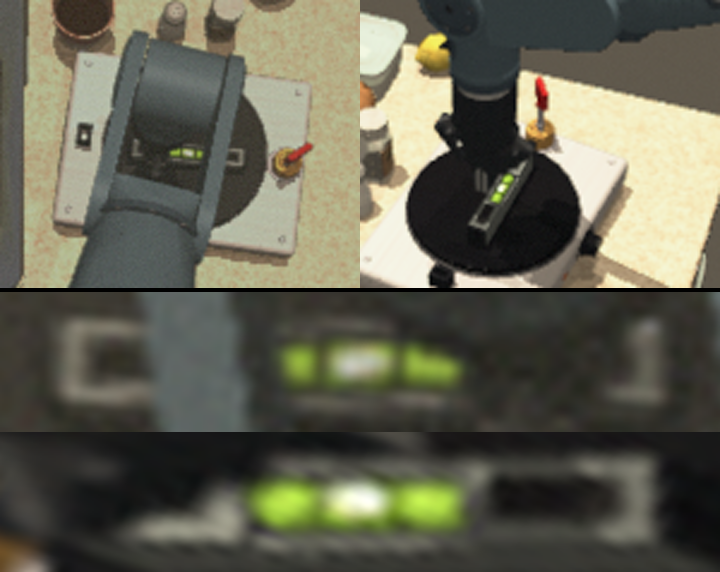

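Call:
{"method": "drive_tool", "body": {
  "increments": [
    [0.02,-0.001,0,0,0,0,-1],
    [0.015,0,0,0,0,0,-1],
    [0.007,0,0,0,0,0,-1],
    [0,0,0,0,0,0,-1],
    [0,0,0,0,0,0,-1]
  ]
}}

```text
time_s: 16.77
eef_pos: [0.5715, -0.0274, 0.1271]
eef_rot: [0.476, 0.524, 0.475, -0.523]
wrist_force: [0.2, -0.1, 0.5]
opening: 0.002
```

Call:
{"method": "drive_tool", "body": {
  "increments": [
    [0.002,0,0,0,0,0,-1],
    [0.002,0,0,0,0,0,-1],
    [0.002,0,0,0,0,0,-1],
    [0,0,0,0,0,0,-1]
  ]
}}

```text
time_s: 17.27
eef_pos: [0.5708, -0.0273, 0.1202]
eef_rot: [-0.475, -0.523, -0.476, 0.523]
wrist_force: [0.2, -0.6, 0.0]
opening: -0.001
```

Call:
{"method": "drive_tool", "body": {
  "increments": [
    [0.001,0,0,0,0,0,-1],
    [0.001,0,0,0,0,0,-1],
    [0,0,0,0,0,0,-1],
    [0,0,0,0,0,0,-1]
  ]
}}

```text
time_s: 17.77
eef_pos: [0.5712, -0.0274, 0.1191]
eef_rot: [0.476, 0.523, 0.475, -0.523]
wrist_force: [-1.8, 0.2, 6.0]
opening: -0.002
```

Call:
{"method": "drive_tool", "body": {
  "increments": [
    [0.0007,0,0,0,0,0,-1],
    [0.0007,0,0,0,0,0,-1],
    [0,0,0,0,0,0,-1],
    [0,0,0,0,0,0,-1],
    [0,0,0,0,0,0,-1],
    [0,0,0,0,0,0,-1]
  ]
}}

```text
time_s: 18.52
eef_pos: [0.5714, -0.0273, 0.119]
eef_rot: [0.476, 0.523, 0.475, -0.523]
wrist_force: [-6.6, 1.8, 14.0]
opening: -0.0
```

```bash
python3 -c "
from h import *
look('9')
bub('9')
st()"
```

```text
t 18.525 pos [ 0.5714 -0.0273  0.119 ] yawY -5.467598853187302 tilt [ 0.0007 -0.0004] F [-6.6333  1.8076 13.9598] T [ 0.241   1.1216 -0.0197] op -0.0001228724428224085 q6 -0.1596273561900492
9 top bubble -0.2160902739208141 vial -15.0 16.0 mid 0.5000000000000004
9 side bubble -8.763357082573895 vial -26.000000000000004 -10.499999999999998 mid -18.250000000000004
t 18.625 pos [ 0.5714 -0.0273  0.119 ] yawY -5.469309452741508 tilt [ 0.0007 -0.0003] F [-5.7461  0.7267 15.1231] T [0.1929 1.1277 0.0144] op -0.0005057014320052435 q6 -0.15961105865449063
```

View pics/z9.png

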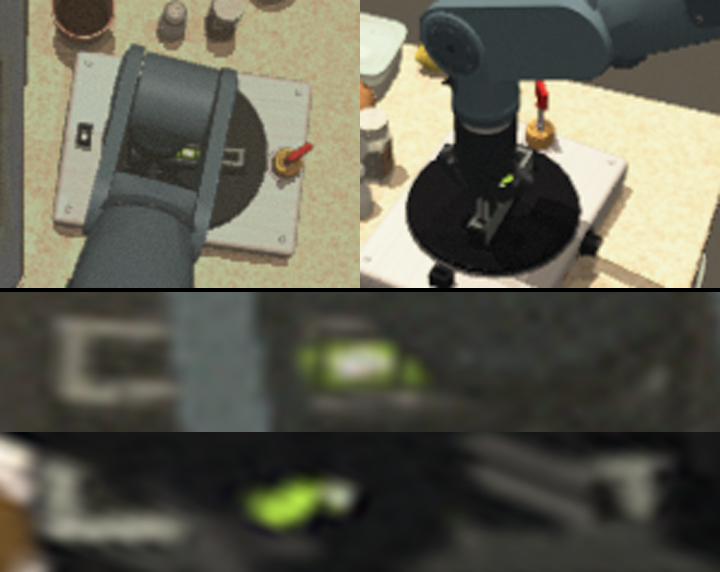

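The top view shows the bubble (column 360) still centred under 15 N. There is also about 6 N of sideways load, which I relieve before letting it settle.

Call:
{"method": "drive_tool", "body": {
  "increments": [
    [0,-0.0005,0,0,0,0,-1],
    [0,-0.0003,0,0,0,0,-1],
    [0,0,0,0,0,0,-1],
    [0,0,0,0,0,0,-1],
    [0,0,0,0,0,0,-1],
    [0,0,0,0,0,0,-1],
    [0,0,0,0,0,0,-1],
    [0,0,0,0,0,0,-1]
  ]
}}

```text
time_s: 19.62
eef_pos: [0.5711, -0.0273, 0.119]
eef_rot: [0.476, 0.524, 0.475, -0.523]
wrist_force: [-3.6, 0.3, 11.2]
opening: -0.002
```

```bash
python3 -c "
from h import *
look('10')
bub('10')
st()"
```

```text
t 19.625 pos [ 0.5711 -0.0273  0.119 ] yawY -5.478779068464247 tilt [ 0.0022 -0.0005] F [-3.5975  0.31   11.1589] T [ 0.2195  0.7022 -0.0094] op -0.0017520727129389162 q6 -0.1598033172822796
10 top bubble -0.31880390955730464 vial -15.0 15.5 mid 0.2500000000000002
10 side bubble -8.229869668324495 vial -25.500000000000004 -11.0 mid -18.250000000000004
t 19.725 pos [ 0.5712 -0.0274  0.119 ] yawY -5.481124817938258 tilt [ 0.0022 -0.0005] F [-4.7264  1.7293 12.0135] T [ 0.1555  0.6852 -0.017 ] op 0.0002667592351721798 q6 -0.1597781176953037
```

View pics/z10.png

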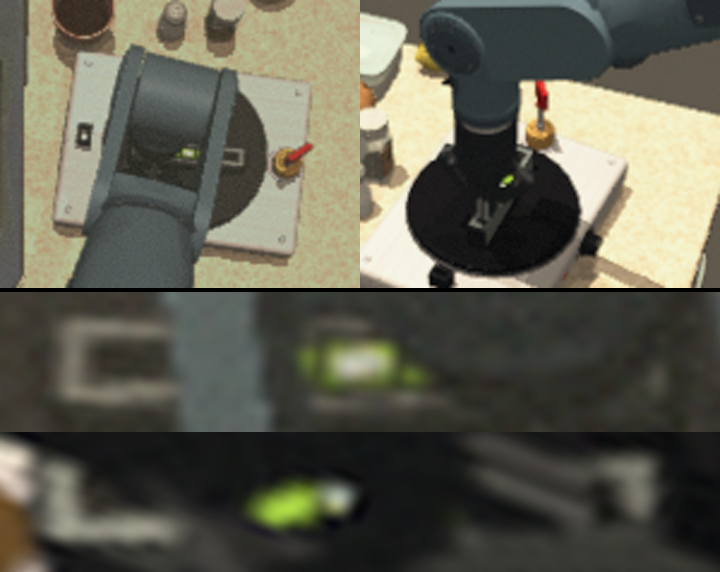

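View pics/t10.png

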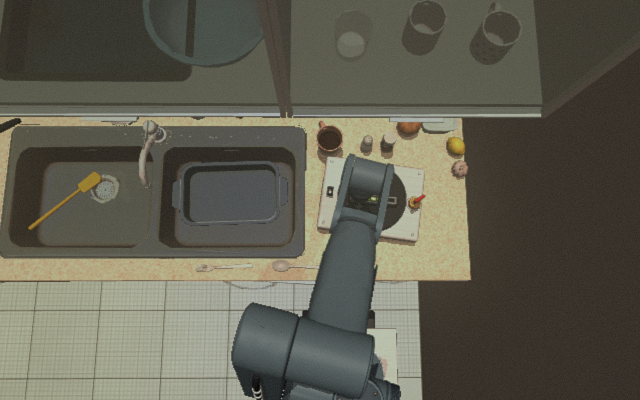

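Call:
{"method": "drive_tool", "body": {
  "increments": [
    [0.0006,-0.0003,0,0,0,0,-1],
    [0,0,0,0,0,0,-1],
    [0,0,0,0,0,0,-1],
    [0,0,0,0,0,0,-1],
    [0,0,0,0,0,0,-1],
    [0,0,0,0,0,0,-1],
    [0,0,0,0,0,0,-1],
    [0,0,0,0,0,0,-1]
  ]
}}

```text
time_s: 20.72
eef_pos: [0.5712, -0.0274, 0.119]
eef_rot: [0.476, 0.524, 0.475, -0.523]
wrist_force: [-4.8, 0.8, 15.6]
opening: -0.004
```

```bash
python3 -c "
from h import *
look('11')
bub('11')
st(); hand_in()"
```

```text
t 20.725 pos [ 0.5712 -0.0274  0.119 ] yawY -5.47386202855406 tilt [ 0.0028 -0.0006] F [-4.7676  0.7973 15.6345] T [0.2888 0.8141 0.0218] op -0.004421558100051881 q6 -0.15994031130019185
11 top bubble -0.09901597866157402 vial -14.499999999999998 15.0 mid 0.2500000000000002
11 side bubble -8.121977194156267 vial -25.500000000000004 -11.5 mid -18.500000000000004
t 20.825 pos [ 0.5712 -0.0273  0.119 ] yawY -5.472910152691232 tilt [ 0.0029 -0.0006] F [-4.3099  1.5034 14.6249] T [ 0.2288  0.8185 -0.0243] op 0.0023091392901332867 q6 -0.15994619010360664
the job is handed in; nothing more can be done
```

I pulled the key from its holder, pushed it down into the foot screw until it bottomed, and turned it about 101° clockwise at the handle. I left it standing in the screw. I then pressed the closed fingertips on the level's left flat and handed in at 20.8 s while still pressing.

- **Bubble before pressing:** both cameras put it within 0.1 mm of the middle, between the lines.
- **Bubble under load:** the top camera put it about 0.1 mm from the middle at a push of about 15 N. The side camera's reading (-8 mm) is not usable, because the gripper hid part of the vial from it.
- **Sideways load:** about 4–5 N remained in the fingertips after I tried to relieve it. The fingertips held their position to within about 0.3 mm after contact.
- **Key depth:** I judged it fully home by the push-back force and the height, which fits about 24 mm. I had no direct view of the slot's bottom.
- **Other things on the worktop:** the mug, salt shaker, spice jar, fork and spoon looked unmoved in the top view. The arm partly covered the spoon.

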